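# Start the self-timer, then show the ball dish to the camera

### The arm

A 6-joint arm with a two-finger parallel gripper is mounted at the origin on the work surface. World frame = base frame: x ahead of the robot, y to its left, z up, the work surface at z = 0. Lengths are in m, angles in rad, forces in N, time in s.
With the tool pointing down it reaches from about 0.3 to 0.775 m from the base axis. Payload 14.6 kg.
Tool frame: the origin (TCP) lies at the very end of the fingers, on their centre line; the grasp point (between the pads) lies 19 mm behind it; z points along the fingers, y is the line along which they close (so a half turn about z gives the same grasp; the last joint's range is limited). The gripper opens to 94 mm and grips with 3 to 60 N. Pads are 16 mm wide; open, the fingers measure 119 mm over their backs; the gripper's body (75 mm by 177 mm) begins 78 mm behind the grasp point.
Start: joints at [-1.366, 0.3, 1.521, -0, 1.321, -0.067], TCP at [0.148, -0.53, 0.205] pointing down, gripper open.
Joint ranges: [-3.03, 3.03], [-0.79, 2.21], [0.23, 2.52], [-1.04, 4.18], [0, 3.07], [-2.55, 2.55]. Speed limits (rad/s): [2.22, 2.22, 2.57, 3.14, 3.14, 3.14].

### API

Orientations are given as [roll, pitch, yaw] about the fixed x, y, z axes, in that order (R = Rz(yaw) Ry(pitch) Rx(roll)).
In Python, from station import ctrl, cams gives the robot as it stands. The module is installed in compiled form; this text tells all that it offers.
- The arm moves only by the tool arm_command, never from a script. Its argument "plan" is a list that holds one entry, the list of rows, each a list of 7 numbers: the shift along the tool's x, y, z in shares of 100 cm (1.0 is 100 cm), then the turn, a rotation vector about the tool's x, y, z in shares of 4 rad (1.0 is 4 rad), then the closure, from -1 (fully open) to 1 (shut). A call has 1 to 12 rows; each row is the pose to reach, as a shift and turn from the pose commanded when the call began, along the tool's axes at that moment; what a row does not reach only later rows make up. A row lasts 1/10 s, in which the tool goes at most 50 mm and 8.59 degrees, less where a joint would pass 70% of its speed; a pose out of reach is approached as far as the arm can. A call with a gripper value outside its range is refused whole. The fingers move at their own pace and stop on an object; "squeeze" is the grip in N (left out, the last holds). Time passes only in rows, so rows that repeat a pose let the fingers close. It gives the time, the measured TCP pose, the force, the opening and the grip force at its end, in the units of the state.
- ctrl.get_obs(): the state, without advancing time (a new reading comes with each control period).
- cams.camera(name): name is "scene" or "top"; returns (picture, depth): 420x560x3 uint8, blue, green, red; 420x560 float32, m along the optical axis (not along the pixel's ray), 0 where there is no reading.
- cams.camera_info(name): a dict with "fx", "fy", "cx", "cy" (pixels), "world_to_cam" (4x4, takes a point from world to camera coordinates). Camera axes: x right, y down, z forward; pixel columns grow to the right and rows downward; lengths in m; the calibration is good to about 2 mm. A picture is of the moment at which its call begins. camera_info takes no time and is no camera call.
- ctrl.hand_in(): hands the job in; it is judged then, once.
The state is a dict: "time_s": time; "qpos": joint angles; "joint_vel": joint speeds; "tau": joint torques, N m; "ee_pos": TCP position; "eef_rot": TCP orientation; "force": force on the tool from outside, world axes, zero at the start; "moment": the same for the moment, N m; "grip_width": finger opening in m; "grip_force": force on a finger pad.
Only numpy, scipy, OpenCV 4.12 (cv2) and the standard library are available. Lean on these libraries where they do the work, as an engineer would, in place of code of your own. Each camera call takes 0.05 s, during which the arm holds its last target. There are 200 camera calls.

### The job

Photograph the sample ball for the wool shop's web page: take the crochet hook out of its wooden stand, push the self-timer's recessed button fully in with the hook's tip, and stand the hook back in its stand. Then lift the ball dish about 10 cm off its plinth, turn it a quarter turn (either way) from how it lay, all the while keeping it level with the ball in the middle, and finish while holding it there, still and level above the plinth for the shot. Leave the other things on the counter where they are.

Things in the scene. Friction and masses are not known exactly. Their poses are not given: they have to be found in the camera images.
- hook_stand: fixed plain wooden block, 70 x 70 mm, 60 mm high, with one round upright hole in the middle of its top, 13 mm across, 50 mm deep, slightly chamfered. Origin: centre of its underside; z up. It starts at either of two places on the counter (swapped with the timer)
- hook: loose crochet hook standing upright in the stand's hole, 116 mm long, 40 g: round aluminium shaft 8 mm thick over the lowest 44 mm, then a round wooden handle 18 mm thick. Origin: the shaft's end (the tip); z towards the handle. Standing in the stand, the handle's shoulder rests on the block's top, the tip is 16 mm above the counter and the handle spans 60 to 132 mm above it
- hook_grip (a point): point on the hook's axis 84 mm from the tip, a good place to grip the handle
- timer: fixed grey plastic self-timer box, 85 x 85 mm, 36 mm high, with a dark display strip beside its far edge; in the middle of its top is a round well 18 mm across, with a white button at its bottom. Origin: centre of its underside; z up
- shutter_top (a point): centre of the button's top face, 5 mm below the box's top (31 mm above the counter) when not pressed; the button is 14 mm across
- shutter (a joint): travel of the spring button, 0 = up, 0.004 m = fully in; it moves straight down, takes 1.5 N to start and 5 N at the bottom, and springs back
- plinth: fixed square wooden plinth, 110 x 110 mm, 22 mm high. Origin: centre of its underside; z up; x parallel to one side. The dish stands on its middle
- dish: loose round aluminium dish, 123 mm across, rim 17 mm high, a shallow cone (sides rise 10 degrees from the middle), about 200 g, with a steel wire arch from rim to rim carrying a wooden grip bar. At the start the bar is parallel to the plinth's x. Origin: centre of its underside (22 mm above the counter at the start); x along the grip bar, z up
- dish_grip (a point): middle of the wooden grip bar, 98 mm above the dish's origin, straight over its middle; the bar is 72 mm long (along the dish's x), 14 mm wide (y), 18 mm high. Grip it across its 14 mm width from above
- dish_mid (a point): lowest point of the dish's inside, 6 mm above the dish's origin
- ball: loose plain wooden ball, 26 mm across, about 20 g, lying free in the middle of the dish. The body's origin turns with it, use ball_center
- ball_center (a point): centre of the ball
- bead_jar: bystander: glass jar with steel cap, 60 mm across, 85 mm high; origin under its centre
- spool_a: bystander: small thread spool, 32 mm across, 48 mm high; origin under its centre
- spool_b: bystander: small thread spool, 32 mm across, 48 mm high; origin under its centre
- tape: bystander: round tape measure lying flat, 54 mm across, 18 mm high; origin under its centre
- hoop: bystander: wooden embroidery hoop lying flat, 130 mm across, 9 mm high; origin under its centre
- button_bowl: bystander: small white bowl, 84 mm across, 35 mm high; origin under its centre
- paper_pad: bystander: pad of paper, 100 x 75 mm, 14 mm high; origin under its centre
Things that resemble listed ones, but are neither listed nor needed, are in the scene too. What is shaped like the timer but blue or green is not meant.

How it is judged:
On the way, in this order (a step that is already met when the one before it is completed fails the run):
1. the self-timer button is pushed fully in by the hook (value of joint shutter above 0.0034 m and contact force between hook and shutter above 1 N), for 0.1 s.
2. the hook stands in its stand again, let go (horizontal distance between hook and hook_stand below 0.008 m and z of hook in the frame of hook_stand below 0.022 m and angle between hook's own z axis and vertical below 0.15 rad and contact force between the fingers and hook below 0.1 N), for 0.2 s.
3. the dish is lifted off the plinth by the fingers (z of dish in the frame of plinth above 0.045 m and contact force between the fingers and dish above 0.5 N), for 0.2 s.
At the end, for the whole second after the job is handed in: fingers hold the dish 60-160 mm above the plinth's top, within 40 mm of its middle, a quarter turn round within 0.15 rad, level within 0.09 rad, at rest (30 mm/s, 0.15 rad/s), ball within 15 mm of the dish's middle (seen from above); hook seated in its stand (8 mm, 0.15 rad), untouched (all of step 2 and z of dish in the frame of plinth between 0.082 and 0.182 m and horizontal distance between dish and plinth below 0.04 m and angle between the x axis of dish and the y axis of plinth, either way round below 0.15 rad and angle between dish's own z axis and vertical below 0.09 rad and horizontal distance between ball_center and dish_mid below 0.015 m and contact force between the fingers and dish above 0.5 N and contact force between dish and plinth below 0.01 N and linear speed of dish below 0.03 m/s and angular speed of dish below 0.15 rad/s); the arm keeps its last pose, push and grip.
It fails at once if the ball rolls over 30 mm away from the dish's middle (horizontal distance between ball_center and dish_mid above 0.03 m).
It fails at once if the dish is tipped by over 0.2 rad (angle between dish's own z axis and vertical above 0.2 rad).
It fails at once if a bystander is moved by over 30 mm (distance of any of bead_jar, spool_a, spool_b, tape, hoop, button_bowl, paper_pad from where it was at the start of the episode above 0.03 m).
It also fails if it takes over 64 s, if anything falls off the work surface, if the arm or the gripper's body presses on something with over 40 N, if the wrist force passes 120 N, or if a joint passes its speed limit or range.

## Working session

There is one attempt and no reset: what is moved stays moved. The work goes in short steps, Python scripts to look and compute and a tool call to move; the robot and the scene stay as the last step left them, time stands still between calls to the robot, and variables do not carry over. Pictures are saved under pics/ and viewed, at most 10 in all, crops included, and the job is handed in when it is done.

Besides the shell and the picture viewer there is one more tool, called after "Request:" by a JSON object that holds its "api" and its "payload", one argument or row to a line. arm_command: Moves the arm, as the interface text tells. Its arguments: {"type":"object","properties":{"plan":{"type":"array"},"squeeze":{"type":"number"}},"required":["plan"]}

```bash
mkdir -p pics
cat > h.py <<'E'
import numpy as np,cv2
from station import ctrl,cams
def grab(n):
    p,d=cams.camera(n); np.savez(f'{n}.npz',p=p,d=d); return p,d
def ray(n,u,v,z):
    i=cams.camera_info(n); T=np.linalg.inv(np.array(i['world_to_cam']))
    r=T[:3,:3]@np.array([(u-i['cx'])/i['fx'],(v-i['cy'])/i['fy'],1]); o=T[:3,3]
    return o+r*(z-o[2])/r[2]
def cloud(n,d):
    i=cams.camera_info(n); T=np.linalg.inv(np.array(i['world_to_cam']))
    v,u=np.mgrid[:d.shape[0],:d.shape[1]]
    P=np.stack([(u-i['cx'])/i['fx']*d,(v-i['cy'])/i['fy']*d,d],-1)@T[:3,:3].T+T[:3,3]
    P[d<=0]=np.nan; return P
E
python3 - <<'E'
from h import *
np.set_printoptions(precision=3,suppress=True)
for n in('scene','top'):
    p,d=grab(n); cv2.imwrite(f'pics/{n}0.png',p); i=cams.camera_info(n); T=np.linalg.inv(np.array(i['world_to_cam'])); print(n,i['fx'],T)
print(ctrl.get_obs())
E
```

```text
scene 513.4397386936334 [[ 0.64   0.618 -0.457  1.097]
 [ 0.769 -0.502  0.397 -0.538]
 [ 0.016 -0.605 -0.796  1.123]
 [ 0.     0.     0.     1.   ]]
top 384.73963900265096 [[-0.005 -0.987  0.159  0.378]
 [-1.     0.008  0.021 -0.052]
 [-0.022 -0.159 -0.987  1.034]
 [ 0.     0.     0.     1.   ]]
{'time_s': 0.1, 'qpos': array([-1.366,  0.3  ,  1.522, -0.   ,  1.321, -0.067]), 'joint_vel': array([-0.   , -0.002, -0.001, -0.001, -0.   , -0.001]), 'tau': array([  0.001, -53.265, -35.328,   0.071,   0.023,  -0.   ]), 'ee_pos': array([ 0.148, -0.53 ,  0.205]), 'eef_rot': array([-3.14 , -0.   ,  0.272]), 'force': array([ 0.19 ,  1.009, -0.044]), 'moment': array([-0.008,  0.001, -0.001]), 'grip_force': 0.0, 'grip_width': 0.09413977358838299}
```

View pics/scene0.png

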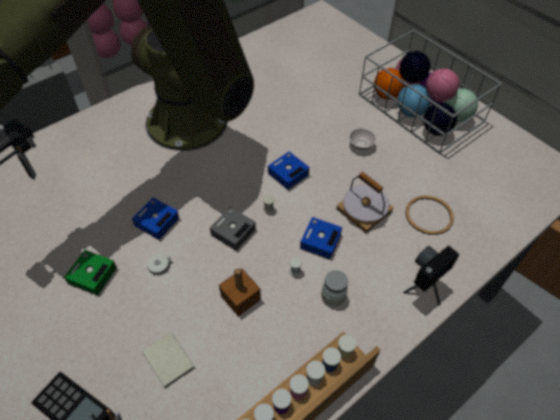

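View pics/top0.png

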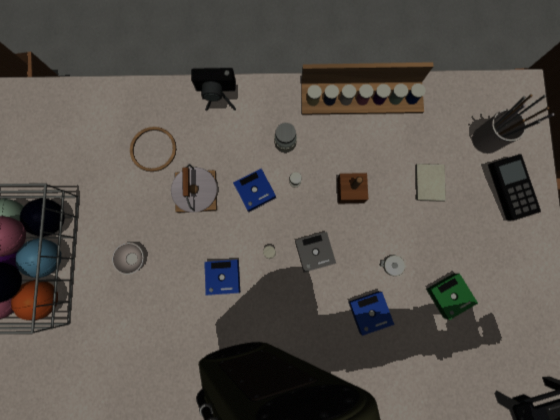

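In the top view the timer-shaped boxes are blue at (254,190), (222,276) and (372,312), green at (453,296), and grey at (315,251). The grey one fits the description (scene view (233,228)). The stand with the hook is at (352,187), the dish at (194,190) with its bar at about (187,183), and nothing else looks like those two. Next I'll measure and confirm with a crop.

```bash
cat > m.py <<'E'
from h import *
np.set_printoptions(precision=4,suppress=True)
D={n:np.load(n+'.npz') for n in('scene','top')}
P={n:cloud(n,D[n]['d']) for n in D}
C={n:ray(n,u,v,.05)[:2] for n,u,v in(('top',1,1),)}
def sel(n,c,r,z0,z1):
    q=P[n].reshape(-1,3); m=(np.hypot(q[:,0]-c[0],q[:,1]-c[1])<r)&(q[:,2]>z0)&(q[:,2]<z1); return q[m]
def rect(q):
    (c,s,a)=cv2.minAreaRect((q[:,:2]*1000).astype(np.float32)); return np.array(c),np.array(s),a
cs=ray('top',352,187,.06)[:2]; ct=ray('top',315,251,.036)[:2]; cd=ray('top',194,190,.05)[:2]
print('rough',cs,ct,cd)
for n in D:
    print(n)
    q=sel(n,ct,.07,.029,.045); print(' timer',len(q),np.median(q[:,2]),*rect(q))
    q=sel(n,cs,.06,.052,.066); print(' stand',len(q),np.median(q[:,2]),*rect(q))
    q=sel(n,cs,.06,.085,.128); print(' handle',len(q),q.mean(0),*rect(q))
    q=sel(n,cs,.06,.125,.16); print(' htop',len(q),np.median(q,0),rect(q))
    q=sel(n,cd,.09,.105,.15); print(' bar',len(q),np.median(q,0),q[:,2].max(),*rect(q)) 
    q=sel(n,cd,.09,.016,.027); print(' plinth',len(q),np.median(q,0),*rect(q))
    q=sel(n,cd,.09,.032,.046); print(' dish',len(q),*rect(q), cv2.minEnclosingCircle((q[:,:2]*1000).astype(np.float32)))
    # well: white blob near timer centre
    p=D[n]['p'].astype(int); X=P[n]; m=(np.hypot(X[...,0]-ct[0],X[...,1]-ct[1])<.016)&(p.min(-1)>130)
    v,u=np.nonzero(m); print(' white',len(u),u.mean(),v.mean(),ray(n,u.mean(),v.mean(),.031))
a=cv2.resize(D['top']['p'][130:280,150:390],None,fx=3.3,fy=3.3,interpolation=cv2.INTER_CUBIC)
cv2.imwrite('pics/crop1.png',a[:600,:800])
E
python3 m.py
```

```text
rough [ 0.5958 -0.232 ] [ 0.4333 -0.1352] [0.594  0.1795]
scene
 timer 949 0.03675710984180247 [ 433.994  -137.8333] [89.1781 87.5022] 15.3248291015625
 stand 738 0.06078261846943678 [ 599.9122 -237.5663] [72.526  71.5089] 1.4744435548782349
 handle 78 [ 0.6055 -0.2406  0.1073] [ 604.2558 -238.8409] [17.8645 13.8196] 75.74337005615234
 htop 51 [ 0.6016 -0.2398  0.1319] (array([ 601.059 , -238.9351]), array([15.8035, 15.8777]), 53.32561111450195)
 bar 237 [0.605  0.1789 0.1272] 0.13465348836819246 [601.2552 182.6161] [89.2555 19.1252] 3.0625269412994385
 plinth 267 [0.6372 0.137  0.0221] [601.5834 181.7944] [110.3685 114.0576] 3.29591965675354
 dish 1026 [601.6946 179.9949] [121.8131 119.434 ] 14.969382286071777 ((600.2848510742188, 182.57266235351562), 63.30331802368164)
 white 6 232.0 225.5 [ 0.4328 -0.1385  0.031 ]
top
 timer 1076 0.03597434523010412 [ 431.3391 -135.8921] [84.9823 85.6909] 15.268516540527344
 stand 655 0.05989234306576663 [ 597.5735 -236.0527] [70.8021 71.2353] 1.2463915348052979
 handle 43 [ 0.5928 -0.2321  0.11  ] [ 594.2123 -234.3062] [17.4627 10.9305] 62.50624465942383
 htop 44 [ 0.5968 -0.2349  0.1305] (array([ 597.1422, -235.1197]), array([15.2905, 16.5619]), 45.16795349121094)
 bar 223 [0.5963 0.1817 0.1282] 0.13366723970651628 [597.2294 184.1223] [91.1053 15.3636] 2.5419058799743652
 plinth 162 [0.5555 0.1418 0.0219] [598.0583 184.0426] [110.8653 110.5791] 2.671447515487671
 dish 1203 [596.9511 183.9919] [119.7588 121.7895] 0.14480026066303253 ((598.0525512695312, 184.8300323486328), 61.867366790771484)
 white 0 nan nan [nan nan nan]m.py:23: RuntimeWarning: Mean of empty slice.
  v,u=np.nonzero(m); print(' white',len(u),u.mean(),v.mean(),ray(n,u.mean(),v.mean(),.031))
  ret = ret.dtype.type(ret / rcount)
```

View pics/crop1.png

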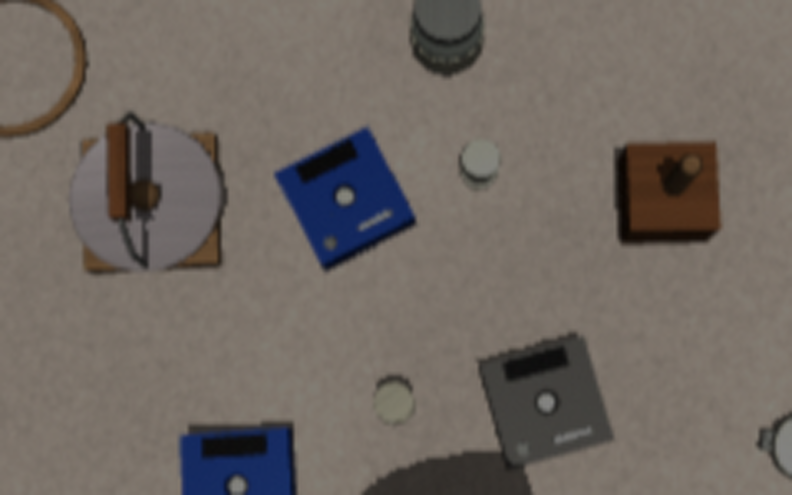

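The crop shows the grey timer with its white button at crop (545,402), which is top pixel (315,252). The stand is at crop (672,190), hook upright, and the dish bar is parallel to the plinth's side. The two views agree within about 2.5 mm. All heights match the text: timer 36, stand 60, handle top 131, bar about 128, plinth 22 mm. I'm averaging the views, which gives stand (0.5987, -0.2368), timer (0.4327, -0.1369) and dish (0.599, 0.1835) with yaw about 0.05.

Units first: shifts go in shares of 100 cm and turns go in shares of 4 rad. So 513 mm / 1000 = 0.513, 495 mm / 1000 = 0.495, 0.272 rad / 4 = 0.068.

Request:
{"api": "arm_command", "payload": {
  "plan": [
    [[0.045,-0.014,0,0,0,0.025,-1],[0.09,-0.028,0,0,0,0.05,-1],[0.137,-0.043,0,0,0,0.068,-1],[0.184,-0.058,0,0,0,0.068,-1],[0.231,-0.073,0,0,0,0.068,-1],[0.278,-0.087,0,0,0,0.068,-1],[0.325,-0.102,0,0,0,0.068,-1],[0.372,-0.117,0,0,0,0.068,-1],[0.419,-0.132,0,0,0,0.068,-1],[0.463,-0.146,0,0,0,0.068,-1],[0.495,-0.156,0,0,0,0.068,-1],[0.513,-0.161,0,0,0,0.068,-1]]
  ]
}}

```text
time_s: 1.3
ee_pos: [0.6003, -0.2348, 0.2046]
eef_rot: [-3.141, 0.001, 0.002]
force: [-0.1, -1.1, 0.2]
grip_width: 0.0938
grip_force: 0.0
```

Request:
{"api": "arm_command", "payload": {
  "plan": [
    [[0,0,0,0,0,0,-1],[0,0,0.025,0,0,0,-1],[0,0,0.055,0,0,0,-1],[0,0,0.085,0,0,0,-1],[0,0,0.108,0,0,0,-1],[0,0,0.12,0,0,0,-1],[0,0,0.124,0,0,0,-1],[0,0,0.124,0,0,0,-1],[0,0,0.124,0,0,0,-1]]
  ]
}}

```text
time_s: 2.2
ee_pos: [0.599, -0.2374, 0.0828]
eef_rot: [3.141, -0.002, -0.0]
force: [-0.0, -0.3, 0.6]
grip_width: 0.0942
grip_force: 0.0
```

Run:
```python
from h import *
print(ctrl.get_obs()['ee_pos'])
p,d=grab('top'); s,d2=grab('scene')
a=cv2.resize(p[130:230,290:420],None,fx=4,fy=4,interpolation=2); b=cv2.resize(s[210:310,180:300],None,fx=4,fy=4,interpolation=2)
o=np.zeros((400,800,3),np.uint8); o[:,:400]=a[:,:400]; o[:,400:]=b[:,:400]
cv2.imwrite('pics/g1.png',o)
```

```text
[ 0.59901556 -0.23737612  0.08279746]
```

View pics/g1.png

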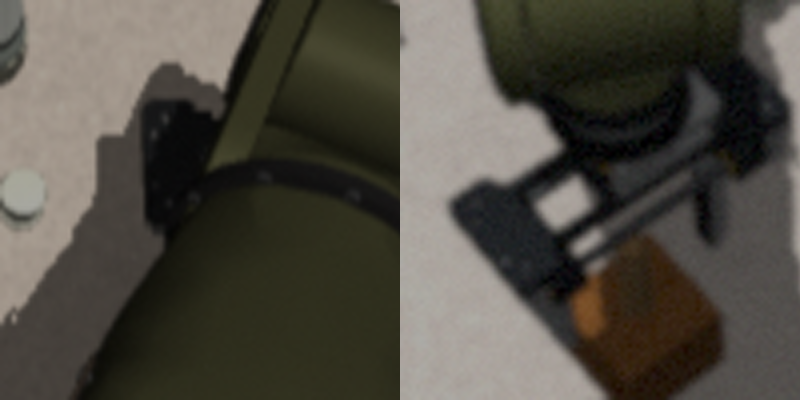

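The right half shows the open fingers straddling the handle at crop (640,270), so I'll close.

Request:
{"api": "arm_command", "payload": {
  "plan": [
    [[0,0,0,0,0,0,1],[0,0,0,0,0,0,1],[0,0,0,0,0,0,1],[0,0,0,0,0,0,1],[0,0,0,0,0,0,1],[0,0,0,0,0,0,1],[0,0,0,0,0,0,1],[0,0,0,0,0,0,1]]
  ],
  "squeeze": 25
}}

```text
time_s: 3.1
ee_pos: [0.5986, -0.237, 0.0814]
eef_rot: [-3.142, 0.0, -0.0]
force: [-0.6, -0.3, 0.1]
grip_width: 0.0332
grip_force: 0.0
```

Request:
{"api": "arm_command", "payload": {
  "plan": [
    [[0,0,0,0,0,0,1],[0,0,0,0,0,0,1],[0,0,0,0,0,0,1],[0,0,0,0,0,0,1],[0,0,0,0,0,0,1]]
  ]
}}

```text
time_s: 3.6
ee_pos: [0.5986, -0.237, 0.0815]
eef_rot: [3.142, -0.0, -0.0]
force: [-0.0, -0.3, 0.2]
grip_width: 0.0178
grip_force: 25.0
```

In the tool's units: -65 mm / 1000 = -0.065, -60 mm / 1000 = -0.06.

Request:
{"api": "arm_command", "payload": {
  "plan": [
    [[0,0,-0.008,0,0,0,1],[0,0,-0.02,0,0,0,1],[0,0,-0.035,0,0,0,1],[0,0,-0.05,0,0,0,1],[0,0,-0.06,0,0,0,1],[0,0,-0.065,0,0,0,1],[0,0,-0.065,0,0,0,1]]
  ]
}}

```text
time_s: 4.3
ee_pos: [0.5988, -0.2371, 0.1473]
eef_rot: [3.141, -0.001, -0.0]
force: [-0.3, -0.3, -0.2]
grip_width: 0.0178
grip_force: 25.0
```

In the tool's units: -166 mm / 1000 = -0.166, -158 mm / 1000 = -0.158.

Request:
{"api": "arm_command", "payload": {
  "plan": [
    [[-0.008,-0.005,0,0,0,0,1],[-0.025,-0.015,0,0,0,0,1],[-0.05,-0.03,0,0,0,0,1],[-0.075,-0.045,0,0,0,0,1],[-0.1,-0.06,0,0,0,0,1],[-0.125,-0.075,0,0,0,0,1],[-0.145,-0.087,0,0,0,0,1],[-0.158,-0.095,0,0,0,0,1],[-0.166,-0.1,0,0,0,0,1],[-0.166,-0.1,0,0,0,0,1],[-0.166,-0.1,0,0,0,0,1],[-0.166,-0.1,0,0,0,0,1]]
  ]
}}

```text
time_s: 5.5
ee_pos: [0.4331, -0.1373, 0.1463]
eef_rot: [-3.142, 0.0, -0.0]
force: [-0.2, -0.5, -0.6]
grip_width: 0.0175
grip_force: 25.0
```

Run:
```python
from h import *
print(ctrl.get_obs()['ee_pos'])
s,d2=grab('scene'); p,d=grab('top')
b=cv2.resize(s[150:270,160:320],None,fx=5,fy=5,interpolation=2)
cv2.imwrite('pics/g2.png',b)
```

```text
[ 0.43305095 -0.13726332  0.14629682]
```

View pics/g2.png

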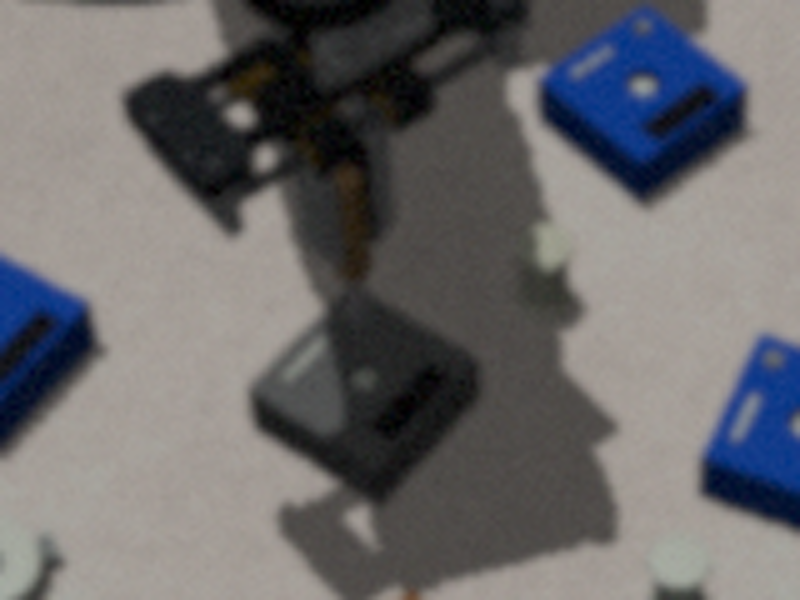

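The picture shows the hook upright in the fingers (handle end at crop (350,280)) over the grey timer's button at (365,378). Descend gently.

In the tool's units: 52 mm / 1000 = 0.052, 51 mm / 1000 = 0.051.

Request:
{"api": "arm_command", "payload": {
  "plan": [
    [[0,0,0.01,0,0,0,1],[0,0,0.025,0,0,0,1],[0,0,0.038,0,0,0,1],[0,0,0.045,0,0,0,1],[0,0,0.048,0,0,0,1],[0,0,0.049,0,0,0,1],[0,0,0.05,0,0,0,1],[0,0,0.051,0,0,0,1],[0,0,0.052,0,0,0,1],[0,0,0.052,0,0,0,1],[0,0,0.052,0,0,0,1]]
  ]
}}

```text
time_s: 6.7
ee_pos: [0.4328, -0.137, 0.0947]
eef_rot: [3.141, -0.001, -0.0]
force: [0.0, 0.1, 1.6]
grip_width: 0.0175
grip_force: 25.0
```

In the tool's units: 3 mm / 1000 = 0.003, 2 mm / 1000 = 0.002.

Request:
{"api": "arm_command", "payload": {
  "plan": [
    [[0,0,0.001,0,0,0,1],[0,0,0.002,0,0,0,1],[0,0,0.003,0,0,0,1],[0,0,0.003,0,0,0,1]]
  ]
}}

```text
time_s: 7.1
ee_pos: [0.433, -0.1371, 0.0921]
eef_rot: [3.141, -0.001, -0.0]
force: [-0.2, 0.7, 11.6]
grip_width: 0.0174
grip_force: 25.0
```

Request:
{"api": "arm_command", "payload": {
  "plan": [
    [[0,0,0,0,0,0,1],[0,0,0,0,0,0,1],[0,0,0,0,0,0,1]]
  ]
}}

```text
time_s: 7.4
ee_pos: [0.4331, -0.1371, 0.0921]
eef_rot: [3.141, -0.001, -0.0]
force: [-1.6, 1.2, 11.1]
grip_width: 0.0178
grip_force: 25.0
```

In the tool's units: -55 mm / 1000 = -0.055, -53 mm / 1000 = -0.053.

Request:
{"api": "arm_command", "payload": {
  "plan": [
    [[0,0,-0.005,0,0,0,1],[0,0,-0.015,0,0,0,1],[0,0,-0.03,0,0,0,1],[0,0,-0.045,0,0,0,1],[0,0,-0.053,0,0,0,1],[0,0,-0.055,0,0,0,1]]
  ]
}}

```text
time_s: 8.0
ee_pos: [0.4328, -0.137, 0.1473]
eef_rot: [3.141, -0.001, -0.0]
force: [-0.6, -0.4, 0.4]
grip_width: 0.0175
grip_force: 25.0
```

In the tool's units: 166 mm / 1000 = 0.166, 158 mm / 1000 = 0.158.

Request:
{"api": "arm_command", "payload": {
  "plan": [
    [[0.008,0.005,0,0,0,0,1],[0.025,0.015,0,0,0,0,1],[0.05,0.03,0,0,0,0,1],[0.075,0.045,0,0,0,0,1],[0.1,0.06,0,0,0,0,1],[0.125,0.075,0,0,0,0,1],[0.145,0.087,0,0,0,0,1],[0.158,0.095,0,0,0,0,1],[0.166,0.1,0,0,0,0,1],[0.166,0.1,0,0,0,0,1],[0.166,0.1,0,0,0,0,1],[0.166,0.1,0,0,0,0,1]]
  ]
}}

```text
time_s: 9.2
ee_pos: [0.5983, -0.2368, 0.1461]
eef_rot: [-3.141, 0.001, -0.0]
force: [-0.4, 0.1, 0.1]
grip_width: 0.0176
grip_force: 25.0
```

Lower into the stand: 65 mm returns to the pick height. I'll stop at 40 mm to check the force.

In the tool's units: 40 mm / 1000 = 0.04, 34 mm / 1000 = 0.034.

Request:
{"api": "arm_command", "payload": {
  "plan": [
    [[0,0,0.006,0,0,0,1],[0,0,0.012,0,0,0,1],[0,0,0.017,0,0,0,1],[0,0,0.022,0,0,0,1],[0,0,0.028,0,0,0,1],[0,0,0.034,0,0,0,1],[0,0,0.04,0,0,0,1],[0,0,0.04,0,0,0,1]]
  ]
}}

```text
time_s: 10.0
ee_pos: [0.5982, -0.2368, 0.1053]
eef_rot: [-3.141, 0.001, -0.0]
force: [-1.6, 0.2, -1.2]
grip_width: 0.0174
grip_force: 25.0
```

Request:
{"api": "arm_command", "payload": {
  "plan": [
    [[0,0,0.006,0,0,0,1],[0,0,0.012,0,0,0,1],[0,0,0.017,0,0,0,1],[0,0,0.02,0,0,0,1],[0,0,0.022,0,0,0,1],[0,0,0.023,0,0,0,1],[0,0,0.023,0,0,0,1]]
  ]
}}

```text
time_s: 10.7
ee_pos: [0.5986, -0.237, 0.0835]
eef_rot: [3.142, -0.0, -0.0]
force: [1.1, -0.0, -0.8]
grip_width: 0.0175
grip_force: 25.0
```

In the tool's units: 2 mm / 1000 = 0.002, 1 mm / 1000 = 0.001.

Request:
{"api": "arm_command", "payload": {
  "plan": [
    [[0,0,0.001,0,0,0,1],[0,0,0.002,0,0,0,1],[0,0,0.002,0,0,0,0.4],[0,0,0.002,0,0,0,-0.2],[0,0,0.002,0,0,0,-0.6],[0,0,0.002,0,0,0,-1],[0,0,0.002,0,0,0,-1],[0,0,0.002,0,0,0,-1],[0,0,0.002,0,0,0,-1],[0,0,0.002,0,0,0,-1],[0,0,0.002,0,0,0,-1],[0,0,0.002,0,0,0,-1]]
  ]
}}

```text
time_s: 11.9
ee_pos: [0.5986, -0.237, 0.0815]
eef_rot: [-3.142, 0.0, -0.0]
force: [-0.7, -0.2, 0.1]
grip_width: 0.0926
grip_force: 0.0
```

In the tool's units: -150 mm / 1000 = -0.15, -135 mm / 1000 = -0.135.

Request:
{"api": "arm_command", "payload": {
  "plan": [
    [[0,0,-0.015,0,0,0,-1],[0,0,-0.04,0,0,0,-1],[0,0,-0.075,0,0,0,-1],[0,0,-0.11,0,0,0,-1],[0,0,-0.135,0,0,0,-1],[0,0,-0.15,0,0,0,-1]]
  ]
}}

```text
time_s: 12.5
ee_pos: [0.599, -0.2372, 0.2355]
eef_rot: [3.14, -0.004, -0.0]
force: [-0.7, 0.4, -0.4]
grip_width: 0.0941
grip_force: 0.0
```

In the tool's units: -420 mm / 1000 = -0.42, -415 mm / 1000 = -0.415, -0.05 rad / 4 = -0.0125.

Request:
{"api": "arm_command", "payload": {
  "plan": [
    [[0,-0.02,0,0,0,-0.0025,-1],[0,-0.06,0,0,0,-0.0075,-1],[0,-0.105,0,0,0,-0.0125,-1],[0,-0.15,0,0,0,-0.0125,-1],[0,-0.195,0,0,0,-0.0125,-1],[0,-0.24,0,0,0,-0.0125,-1],[0,-0.285,0,0,0,-0.0125,-1],[0,-0.33,0,0,0,-0.0125,-1],[0,-0.37,0,0,0,-0.0125,-1],[0,-0.4,0,0,0,-0.0125,-1],[0,-0.415,0,0,0,-0.0125,-1],[0,-0.42,0,0,0,-0.0125,-1]]
  ]
}}

```text
time_s: 13.7
ee_pos: [0.5981, 0.1844, 0.2313]
eef_rot: [3.142, 0.0, 0.052]
force: [-0.4, -0.4, -0.6]
grip_width: 0.094
grip_force: 0.0
```

Run:
```python
from h import *
np.set_printoptions(precision=4,suppress=True)
o=ctrl.get_obs();print(o['ee_pos'],o['eef_rot'],o['qpos'])
r={}
for n in('top','scene'):
    p,d=grab(n); X=cloud(n,d).reshape(-1,3)
    def sel(c,r,a,b): return X[(np.hypot(X[:,0]-c[0],X[:,1]-c[1])<r)&(X[:,2]>a)&(X[:,2]<b)]
    q=sel((.5987,-.2368),.05,.124,.15); print(n,'hook top',len(q),np.median(q,0) if len(q) else 0)
    q=sel((.5987,-.2368),.06,.052,.066); print(' stand',cv2.minAreaRect((q[:,:2]*1e3).astype(np.float32)))
    q=sel((.599,.1835),.024,.085,.15); print(' bar',len(q),q[:,2].max() if len(q) else 0, cv2.minAreaRect((q[:,:2]*1e3).astype(np.float32)) if len(q)>3 else 0)
    r[n]=p
a=cv2.resize(r['scene'][160:260,310:430],None,fx=4,fy=4,interpolation=2)[:400,:400]
b=cv2.resize(r['scene'][240:320,200:280],None,fx=5,fy=5,interpolation=2)
cv2.imwrite('pics/g3.png',np.hstack([a,b]))
```

```text
[0.5981 0.1844 0.2313] [3.1415 0.0004 0.0517] [ 0.2406  0.4562  1.2481 -0.      1.4377  1.7596]
top hook top 44 [ 0.597  -0.2339  0.1304]
 stand ((597.96875, -235.97732543945312), (71.48712158203125, 70.49916076660156), 0.40842846035957336)
 bar 136 0.1336552050469112 ((598.9005737304688, 184.05291748046875), (45.153385162353516, 15.521265029907227), 3.6514179706573486)
scene hook top 53 [ 0.6031 -0.2378  0.1314]
 stand ((600.1737060546875, -237.68930053710938), (71.22611999511719, 72.59593963623047), 89.89279174804688)
 bar 138 0.13523064420067 ((599.1187133789062, 180.33421325683594), (46.56864929199219, 17.617168426513672), 6.4387593269348145)
```

View pics/g3.png

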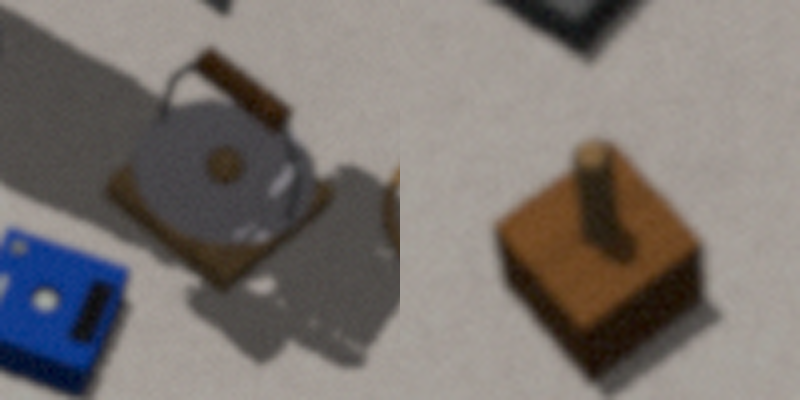

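The left half shows the dish on its plinth with the ball at crop (225,165) in the middle. The right half shows the hook upright and seated. Now descend to the bar.

In the tool's units: 129 mm / 1000 = 0.129, 128 mm / 1000 = 0.128.

Request:
{"api": "arm_command", "payload": {
  "plan": [
    [[0,0,0.02,0,0,0,-1],[0,0,0.05,0,0,0,-0.8],[0,0,0.08,0,0,0,-0.4],[0,0,0.105,0,0,0,-0.2],[0,0,0.122,0,0,0,-0.2],[0,0,0.128,0,0,0,-0.2],[0,0,0.129,0,0,0,0],[0,0,0.129,0,0,0,0.3],[0,0,0.129,0,0,0,0.5],[0,0,0.129,0,0,0,0.5]]
  ]
}}

```text
time_s: 14.8
ee_pos: [0.599, 0.183, 0.1033]
eef_rot: [-3.141, -0.001, 0.05]
force: [-0.7, -0.9, 0.8]
grip_width: 0.0273
grip_force: 0.0
```

Request:
{"api": "arm_command", "payload": {
  "plan": [
    [[0,0,0,0,0,0,0.55],[0,0,0,0,0,0,0.58],[0,0,0,0,0,0,0.61],[0,0,0,0,0,0,0.64],[0,0,0,0,0,0,0.67],[0,0,0,0,0,0,0.7],[0,0,0,0,0,0,0.73],[0,0,0,0,0,0,0.76],[0,0,0,0,0,0,0.8],[0,0,0,0,0,0,1],[0,0,0,0,0,0,1],[0,0,0,0,0,0,1]]
  ],
  "squeeze": 30
}}

```text
time_s: 16.0
ee_pos: [0.5987, 0.183, 0.1024]
eef_rot: [3.142, 0.0, 0.05]
force: [-0.3, -0.7, -0.7]
grip_width: 0.0139
grip_force: 30.0
```

Gripped at 13.9 mm. Now lift smoothly.

In the tool's units: -30 mm / 1000 = -0.03, -28 mm / 1000 = -0.028.

Request:
{"api": "arm_command", "payload": {
  "plan": [
    [[0,0,-0.001,0,0,0,1],[0,0,-0.003,0,0,0,1],[0,0,-0.006,0,0,0,1],[0,0,-0.01,0,0,0,1],[0,0,-0.014,0,0,0,1],[0,0,-0.018,0,0,0,1],[0,0,-0.022,0,0,0,1],[0,0,-0.026,0,0,0,1],[0,0,-0.028,0,0,0,1],[0,0,-0.03,0,0,0,1],[0,0,-0.03,0,0,0,1],[0,0,-0.03,0,0,0,1]]
  ]
}}

```text
time_s: 17.2
ee_pos: [0.5986, 0.183, 0.1323]
eef_rot: [3.142, 0.0, 0.05]
force: [0.3, 0.4, -2.3]
grip_width: 0.0135
grip_force: 30.0
```

```bash
cat > b.py <<'E'
from h import *
np.set_printoptions(precision=4,suppress=True)
import sys
z=float(sys.argv[1])  # expected dish origin z
o=ctrl.get_obs();print(o['ee_pos'],o['eef_rot'],o['qpos'],o['force'],o['moment'])
p,d=grab('scene'); X=cloud('scene',d).reshape(-1,3)
q=X[(np.hypot(X[:,0]-.599,X[:,1]-.1835)<.075)&(abs(X[:,2]-z-.012)<.012)]
A=np.c_[q[:,:2],np.ones(len(q))]; print('rim region',len(q),cv2.minEnclosingCircle((q[:,:2]*1e3).astype(np.float32)))
q=q[q[:,2]>z+.012]; r=q[:,:2].mean(0)
c,_=cv2.minEnclosingCircle((q[:,:2]*1e3).astype(np.float32)); rr=np.hypot(*(q[:,:2]*1e3-c).T); e=q[rr>50]
f=np.linalg.lstsq(np.c_[e[:,:2]-np.array(c)/1e3,np.ones(len(e))],e[:,2],rcond=None)[0]; print('rim plane slopes',f)
b=X[(np.hypot(X[:,0]-.599,X[:,1]-.1835)<.03)&(abs(X[:,2]-z-.027)<.007)]; print('ball upper',len(b),b.mean(0))
cv2.imwrite(sys.argv[2],cv2.resize(p[100:240,300:450],None,fx=4,fy=4,interpolation=2))
E
python3 b.py 0.052 pics/d1.png
```

```text
[0.5986 0.183  0.1323] [3.1416 0.0001 0.0498] [ 0.2382  0.5314  1.37   -0.      1.2404  1.7592] [ 0.3043  0.4011 -2.3266] [ 0.004  -0.0299  0.0327]
rim region 1159 ((600.4847412109375, 182.2935028076172), 62.63531494140625)
rim plane slopes [ 0.0077 -0.0127  0.069 ]
ball upper 63 [0.6032 0.1794 0.0799]
```

View pics/d1.png

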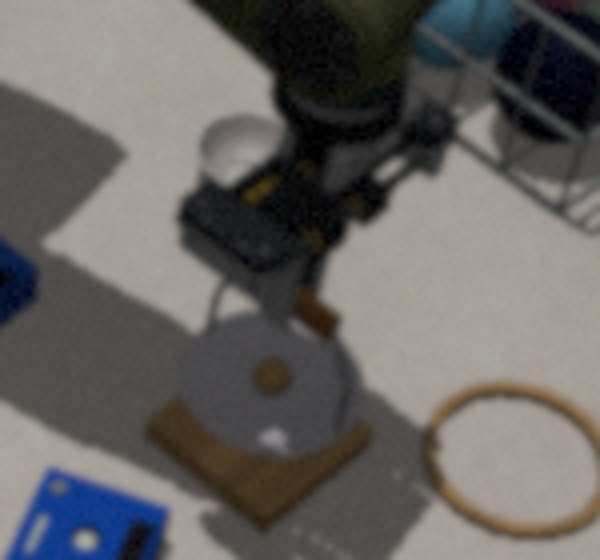

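The dish is up and level, with the ball centred at crop (272,377). Continue lifting, then turn.

In the tool's units: -70 mm / 1000 = -0.07, -68 mm / 1000 = -0.068.

Request:
{"api": "arm_command", "payload": {
  "plan": [
    [[0,0,-0.002,0,0,0,1],[0,0,-0.006,0,0,0,1],[0,0,-0.013,0,0,0,1],[0,0,-0.021,0,0,0,1],[0,0,-0.03,0,0,0,1],[0,0,-0.039,0,0,0,1],[0,0,-0.048,0,0,0,1],[0,0,-0.056,0,0,0,1],[0,0,-0.063,0,0,0,1],[0,0,-0.068,0,0,0,1],[0,0,-0.07,0,0,0,1],[0,0,-0.07,0,0,0,1]]
  ]
}}

```text
time_s: 18.45
ee_pos: [0.5987, 0.183, 0.2026]
eef_rot: [-3.142, -0.0, 0.05]
force: [-0.0, 0.4, -3.0]
grip_width: 0.0138
grip_force: 30.0
```

In the tool's units: -0.4 rad / 4 = -0.1.

Request:
{"api": "arm_command", "payload": {
  "plan": [
    [[0,0,0,0,0,-0.0013,1],[0,0,0,0,0,-0.005,1],[0,0,0,0,0,-0.0113,1],[0,0,0,0,0,-0.02,1],[0,0,0,0,0,-0.03,1],[0,0,0,0,0,-0.04,1],[0,0,0,0,0,-0.05,1],[0,0,0,0,0,-0.06,1],[0,0,0,0,0,-0.07,1],[0,0,0,0,0,-0.08,1],[0,0,0,0,0,-0.09,1],[0,0,0,0,0,-0.1,1]]
  ]
}}

```text
time_s: 19.65
ee_pos: [0.5987, 0.183, 0.2023]
eef_rot: [-3.142, 0.0, 0.453]
force: [0.9, -0.6, -1.7]
grip_width: 0.0136
grip_force: 30.0
```

In the tool's units: -0.48 rad / 4 = -0.12.

Request:
{"api": "arm_command", "payload": {
  "plan": [
    [[0,0,0,0,0,-0.01,1],[0,0,0,0,0,-0.02,1],[0,0,0,0,0,-0.03,1],[0,0,0,0,0,-0.04,1],[0,0,0,0,0,-0.05,1],[0,0,0,0,0,-0.06,1],[0,0,0,0,0,-0.07,1],[0,0,0,0,0,-0.08,1],[0,0,0,0,0,-0.09,1],[0,0,0,0,0,-0.1,1],[0,0,0,0,0,-0.11,1],[0,0,0,0,0,-0.12,1]]
  ]
}}

```text
time_s: 20.85
ee_pos: [0.5986, 0.183, 0.2023]
eef_rot: [-3.141, 0.0, 0.933]
force: [0.1, -0.0, -2.4]
grip_width: 0.014
grip_force: 30.0
```

In the tool's units: -0.48 rad / 4 = -0.12.

Request:
{"api": "arm_command", "payload": {
  "plan": [
    [[0,0,0,0,0,-0.01,1],[0,0,0,0,0,-0.02,1],[0,0,0,0,0,-0.03,1],[0,0,0,0,0,-0.04,1],[0,0,0,0,0,-0.05,1],[0,0,0,0,0,-0.06,1],[0,0,0,0,0,-0.07,1],[0,0,0,0,0,-0.08,1],[0,0,0,0,0,-0.09,1],[0,0,0,0,0,-0.1,1],[0,0,0,0,0,-0.11,1],[0,0,0,0,0,-0.12,1]]
  ]
}}

```text
time_s: 22.05
ee_pos: [0.5987, 0.183, 0.2023]
eef_rot: [-3.141, 0.0, 1.413]
force: [0.1, 0.7, -1.7]
grip_width: 0.0138
grip_force: 30.0
```

In the tool's units: -0.21 rad / 4 = -0.0525.

Request:
{"api": "arm_command", "payload": {
  "plan": [
    [[0,0,0,0,0,-0.01,1],[0,0,0,0,0,-0.02,1],[0,0,0,0,0,-0.03,1],[0,0,0,0,0,-0.0388,1],[0,0,0,0,0,-0.045,1],[0,0,0,0,0,-0.05,1],[0,0,0,0,0,-0.0525,1],[0,0,0,0,0,-0.0525,1],[0,0,0,0,0,-0.0525,1],[0,0,0,0,0,-0.0525,1],[0,0,0,0,0,-0.0525,1],[0,0,0,0,0,-0.0525,1]]
  ]
}}

```text
time_s: 23.25
ee_pos: [0.5987, 0.183, 0.2025]
eef_rot: [3.142, 0.0, 1.62]
force: [-0.7, 0.5, -0.4]
grip_width: 0.014
grip_force: 30.0
```

```bash
python3 b.py 0.122 pics/d2.png
```

```text
[0.5987 0.183  0.2025] [3.1416 0.     1.6197] [ 0.2382  0.4737  1.2893 -0.      1.3786  0.1892] [-0.6609  0.5246 -0.4427] [-0.0609 -0.1017 -0.0183]
rim region 1222 ((600.1047973632812, 183.3582000732422), 63.03466033935547)
rim plane slopes [ 0.0101 -0.0068  0.1391]
ball upper 63 [0.6029 0.1809 0.1504]
```

View pics/d2.png

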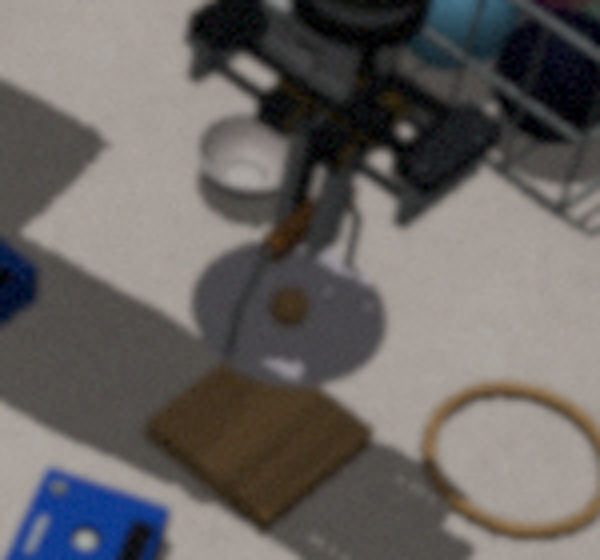

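The dish is level and turned a quarter, with the ball in the middle at crop (288,304). It's held clear of the plinth at about z 0.122. Handing in.

Request:
{"api": "arm_command", "payload": {
  "plan": [
    [[0,0,0,0,0,0,1],[0,0,0,0,0,0,1],[0,0,0,0,0,0,1],[0,0,0,0,0,0,1],[0,0,0,0,0,0,1],[0,0,0,0,0,0,1]]
  ]
}}

```text
time_s: 23.9
ee_pos: [0.5987, 0.183, 0.2024]
eef_rot: [-3.142, 0.0, 1.62]
force: [-0.0, 0.4, -2.5]
grip_width: 0.0138
grip_force: 30.0
```

```bash
python3 -c "
from station import ctrl
print(ctrl.hand_in())"
```

```text
the job is handed in; nothing more can be done
None
```

I handed the job in at about 24 s (no verdict came back): the button was pushed in at about 11 N, the hook is back in its stand, and the dish is held level about 100 mm above the plinth, turned a quarter turn with the ball in the middle.

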